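# Line the washed glass cups up by size on the bathroom shelf

### The job

Put the four washed glass cups back on the chrome shelf, each standing upright in the middle of its own green coaster, lined up by size: the largest cup next to the white dish, then steadily smaller towards the steel tin. Set the glass down gently, do not drop or tip it, and leave the dish and the tin where they are.

Things in the scene. Friction and masses are not known exactly. Their poses are not given: they have to be found in the camera images.
- cup_small: the smallest of four clear glass cups, a plain straight-sided tumbler, 36 mm across (outside) and 50 mm high, walls 3 mm, about 60 g. It starts upright on the flat grey drying mat (4 mm thick, on the worktop). Origin: centre of its underside; z: its axis, towards the open mouth.
- cup_medium: the second smallest of four clear glass cups, a plain straight-sided tumbler, 46 mm across (outside) and 70 mm high, walls 3 mm, about 100 g. It starts upright on the flat grey drying mat (4 mm thick, on the worktop). Origin: centre of its underside; z: its axis, towards the open mouth.
- cup_large: the second largest of four clear glass cups, a plain straight-sided tumbler, 56 mm across (outside) and 90 mm high, walls 3 mm, about 150 g. It starts upright on the flat grey drying mat (4 mm thick, on the worktop). Origin: centre of its underside; z: its axis, towards the open mouth.
- cup_tallest: the largest of four clear glass cups, a plain straight-sided tumbler, 66 mm across (outside) and 110 mm high, walls 3 mm, about 220 g. It starts upright on the flat grey drying mat (4 mm thick, on the worktop). Origin: centre of its underside; z: its axis, towards the open mouth.
- coaster_a: one of four alike round green silicone coasters, 78 mm across, 4 mm thick, fixed in a row along the chrome shelf about 100 mm apart (which letter is where changes). Origin: centre of its underside, so a cup stands 4 mm above it; z up. The shelf: a polished steel sheet 660 x 140 mm on legs, its deck 55 mm above the worktop.
- coaster_b: one of four alike round green silicone coasters, 78 mm across, 4 mm thick, fixed in a row along the chrome shelf about 100 mm apart (which letter is where changes). Origin: centre of its underside, so a cup stands 4 mm above it; z up. The coasters' centres lie some 8 mm nearer the robot than the shelf's middle line.
- coaster_c: one of four alike round green silicone coasters, 78 mm across, 4 mm thick, fixed in a row along the chrome shelf about 100 mm apart (which letter is where changes). Origin: centre of its underside, so a cup stands 4 mm above it; z up. Thin rails stand 29 mm above the deck along its far edge, 74 mm behind the coasters' centres, and its ends.
- coaster_d: one of four alike round green silicone coasters, 78 mm across, 4 mm thick, fixed in a row along the chrome shelf about 100 mm apart (which letter is where changes). Origin: centre of its underside, so a cup stands 4 mm above it; z up. The shelf's front edge is open.
- dish: white ceramic dish, loose, 104 mm across and 32 mm high, standing on the shelf beyond one end of the row of coasters (either end), about 115 mm from the nearest coaster's centre. Origin: centre of its underside; z up.
- tin: stainless steel tin with a hinged flap on top (shut), loose, 85 x 85 mm and 64 mm high, standing on the shelf beyond the other end of the row. Origin: centre of its underside; z up. A red hand inflator and a green holder lying on its side are on the worktop well off to the two sides and play no part.
Things that resemble listed ones, but are neither listed nor needed, are in the scene too. Leave any pink or yellow look-alike of the cup_tallest alone.

How it is judged:
At the end, for the whole second after the job is handed in: Each cup stands upright (within 0.1 rad) at rest on its own coaster, within 12 mm of its centre; counted from the white dish the order is largest, second largest, second smallest, smallest; the dish and the tin are within 15 mm of where they began (((horizontal distance between cup_small and coaster_a below 0.012 m and z of cup_small in the frame of coaster_a between 0.0015 and 0.008 m) or (horizontal distance between cup_small and coaster_b below 0.012 m and z of cup_small in the frame of coaster_b between 0.0015 and 0.008 m) or (horizontal distance between cup_small and coaster_c below 0.012 m and z of cup_small in the frame of coaster_c between 0.0015 and 0.008 m) or (horizontal distance between cup_small and coaster_d below 0.012 m and z of cup_small in the frame of coaster_d between 0.0015 and 0.008 m)) and horizontal distance between cup_small and dish between 0.365 and 0.47 m and angle between each of cup_small, cup_medium, cup_large, cup_tallest's own z axis and vertical below 0.1 rad and linear speed of each of cup_small, cup_medium, cup_large, cup_tallest below 0.02 m/s and ((horizontal distance between cup_medium and coaster_a below 0.012 m and z of cup_medium in the frame of coaster_a between 0.0015 and 0.008 m) or (horizontal distance between cup_medium and coaster_b below 0.012 m and z of cup_medium in the frame of coaster_b between 0.0015 and 0.008 m) or (horizontal distance between cup_medium and coaster_c below 0.012 m and z of cup_medium in the frame of coaster_c between 0.0015 and 0.008 m) or (horizontal distance between cup_medium and coaster_d below 0.012 m and z of cup_medium in the frame of coaster_d between 0.0015 and 0.008 m)) and horizontal distance between cup_medium and dish between 0.265 and 0.365 m and ((horizontal distance between cup_large and coaster_a below 0.012 m and z of cup_large in the frame of coaster_a between 0.0015 and 0.008 m) or (horizontal distance between cup_large and coaster_b below 0.012 m and z of cup_large in the frame of coaster_b between 0.0015 and 0.008 m) or (horizontal distance between cup_large and coaster_c below 0.012 m and z of cup_large in the frame of coaster_c between 0.0015 and 0.008 m) or (horizontal distance between cup_large and coaster_d below 0.012 m and z of cup_large in the frame of coaster_d between 0.0015 and 0.008 m)) and horizontal distance between cup_large and dish between 0.165 and 0.265 m and ((horizontal distance between cup_tallest and coaster_a below 0.012 m and z of cup_tallest in the frame of coaster_a between 0.0015 and 0.008 m) or (horizontal distance between cup_tallest and coaster_b below 0.012 m and z of cup_tallest in the frame of coaster_b between 0.0015 and 0.008 m) or (horizontal distance between cup_tallest and coaster_c below 0.012 m and z of cup_tallest in the frame of coaster_c between 0.0015 and 0.008 m) or (horizontal distance between cup_tallest and coaster_d below 0.012 m and z of cup_tallest in the frame of coaster_d between 0.0015 and 0.008 m)) and horizontal distance between cup_tallest and dish between 0.06 and 0.165 m and distance of each of dish, tin from where it was at the start of the episode below 0.015 m); the robot touches nothing.
It fails at once if a cup is tipped over (leans more than 0.6 rad) (angle between any of cup_small, cup_medium, cup_large, cup_tallest's own z axis and vertical above 0.6 rad).
It fails at once if a cup is dropped (moves at over 0.6 m/s while not held, a fall of about 18 mm) ((linear speed of cup_small above 0.6 m/s and contact force between cup_small and the fingers below 0.3 N) or (linear speed of cup_medium above 0.6 m/s and contact force between cup_medium and the fingers below 0.3 N) or (linear speed of cup_large above 0.6 m/s and contact force between cup_large and the fingers below 0.3 N) or (linear speed of cup_tallest above 0.6 m/s and contact force between cup_tallest and the fingers below 0.3 N)).
It fails at once if the dish or the tin is pushed more than 15 mm (distance of any of dish, tin from where it was at the start of the episode above 0.015 m).
It also fails if it takes over 96 s, if anything falls off the work surface, if the arm or the gripper's body presses on something with over 40 N, if the wrist force passes 120 N, or if a joint passes its speed limit or range.

### The arm

A 6-joint arm with a two-finger parallel gripper is mounted at the origin on the work surface. World frame = base frame: x ahead of the robot, y to its left, z up, the work surface at z = 0. Lengths are in m, angles in rad, forces in N, time in s.
With the tool pointing down it reaches from about 0.225 to 0.875 m from the base axis. Payload 3.4 kg.
Tool frame: the origin (TCP) lies at the very end of the fingers, on their centre line; the grasp point (between the pads) lies 19 mm behind it; z points along the fingers, y is the line along which they close (so a half turn about z gives the same grasp; the last joint's range is limited). The gripper opens to 85 mm and grips with 20 to 120 N. Pads are 22 mm wide; open, the fingers measure 114 mm over their backs; the gripper's body (76 mm by 85 mm) begins 54 mm behind the grasp point. The pads swing forward as they close: fully open they stand 13 mm farther back than shut.
Start: joints at [1.206, 0.276, 1.505, -0, 1.361, -0.121], TCP at [0.139, 0.558, 0.205] pointing down, gripper open.
Joint ranges: [-2.89, 2.89], [-0.75, 2.08], [0.22, 2.7], [-1.18, 4.32], [0.11, 2.71], [-2.7, 2.7]. Speed limits (rad/s): [2.57, 2.57, 3.14, 3.14, 3.14, 3.14].

### API

Orientations are given as a unit quaternion [w, x, y, z].
In Python, from rig import manip, eyes gives the robot as it stands.
- The arm moves only by the tool servo_tool, never from a script. Its argument "series" is text: rows parted by semicolons, each of 7 numbers parted by spaces: the shift along the tool's x, y, z in m, then the turn, a rotation vector about the tool's x, y, z in degrees, then the closure, from 0 (fully open) to 1 (shut). In form: dx dy dz ax ay az fingers; .... A call has 1 to 5 rows; each row is the pose to reach, as a shift and turn from the pose commanded when the call began, along the tool's axes at that moment; what a row does not reach only later rows make up. A row lasts 1/10 s, in which the tool goes at most 50 mm and 8.59 degrees, less where a joint would pass 70% of its speed; a pose out of reach is approached as far as the arm can. A call with a gripper value outside its range is refused whole. The fingers move at their own pace and stop on an object; "squeeze" is the grip in N (left out, the last holds). Time passes only in rows, so rows that repeat a pose let the fingers close. It gives the time, the measured TCP pose, the force, the opening and the grip force at its end, in the units of the state.
- manip.get_state(): the state, without advancing time (a new reading comes with each control period).
- eyes.get_image(name): name is "scene" or "side" or "wrist"; returns the picture (384x512x3 uint8, red, green, blue); there is no depth.
- eyes.camera_info(name): a dict with "fx", "fy", "cx", "cy" (pixels), "eye" and "orientation" of the camera in the world. Camera axes: x right, y down, z forward; pixel columns grow to the right and rows downward; lengths in m; the calibration is good to about 2 mm. A picture is of the moment at which its call begins: read the wrist's pose just before it. camera_info takes no time and is no camera call; for the wrist camera it gives the pose at the moment of the call.
- manip.sign_off(): hands the job in; it is judged then, once.
The state is a dict: "clock": time; "qpos": joint angles; "qd": joint speeds; "effort": joint torques, N m; "position": TCP position; "ee_rot": TCP orientation; "contact_force": force on the tool from outside, world axes, zero at the start; "moment": the same for the moment, N m; "width": finger opening in m; "gripper_force": force on a finger pad.
Only numpy, scipy, OpenCV 4.12 (cv2) and the standard library are available. Lean on these libraries where they do the work, as an engineer would, in place of code of your own. Each camera call takes 0.05 s, during which the arm holds its last target. There are 200 camera calls.

## Working session

There is one attempt and no reset: what is moved stays moved. The work goes in short steps, Python scripts to look and compute and a tool call to move; the robot and the scene stay as the last step left them, time stands still between calls to the robot, and variables do not carry over. Pictures are saved under pics/ and viewed, at most 14 in all, crops included, and the job is handed in when it is done.

Besides the shell and the picture viewer there is one more tool, called after ">>>" as name(argument=value, ...) on one line, values as JSON. servo_tool: Moves the arm, as the interface text tells. Its arguments: {"type":"object","properties":{"series":{"type":"string"},"squeeze":{"type":"number"}},"required":["series"]}

```bash
mkdir -p pics; ls; cat > h.py <<'E'
import numpy as np, cv2
from rig import manip, eyes
from scipy.spatial.transform import Rotation as R
def rot(q): q=np.array(q);return R.from_quat([q[1],q[2],q[3],q[0]]).as_matrix()
def ray(c,u,v):
    d=rot(c["orientation"])@np.array([(u-c["cx"])/c["fx"],(v-c["cy"])/c["fy"],1]);return np.array(c["eye"]),d/np.linalg.norm(d)
def onz(c,u,v,z):
    e,d=ray(c,u,v);return e+d*(z-e[2])/d[2]
def proj(c,p):
    q=rot(c["orientation"]).T@(np.array(p)-np.array(c["eye"]));return np.array([c["fx"]*q[0]/q[2]+c["cx"],c["fy"]*q[1]/q[2]+c["cy"]])
def tri(c1,p1,c2,p2):
    a,d=ray(c1,*p1);b,e=ray(c2,*p2)
    s,t=np.linalg.lstsq(np.stack([d,-e],1),b-a,rcond=None)[0]
    return (a+s*d+b+t*e)/2,np.linalg.norm(a+s*d-b-t*e)
def snap(n,f):
    c=eyes.camera_info(n);im=eyes.get_image(n)[:,:,::-1].copy();cv2.imwrite("pics/%s.png"%f,im);return c,im
E
python3 - <<'E'
from h import *
ims=[]
for n in["scene","side","wrist"]:
    c,im=snap(n,n+"0");print(n,{k:np.round(v,3).tolist() for k,v in c.items()});ims.append(im)
cv2.imwrite("pics/all0.png",cv2.resize(np.hstack(ims[:2]),(800,300)))
s=manip.get_state();print({k:np.round(v,3).tolist() for k,v in s.items()})
E
```

```text
pics
scene {'fx': 370.972, 'fy': 370.972, 'cx': 253.705, 'cy': 192.186, 'eye': [0.925, 0.408, 0.789], 'orientation': [-0.135, 0.414, 0.852, -0.289]}
side {'fx': 410.366, 'fy': 410.366, 'cx': 257.429, 'cy': 193.937, 'eye': [0.271, -0.765, 0.789], 'orientation': [-0.415, 0.901, -0.111, 0.063]}
wrist {'fx': 264.849, 'fy': 264.849, 'cx': 257.759, 'cy': 191.76, 'eye': [0.061, 0.577, 0.373], 'orientation': [0.125, 0.778, 0.608, 0.096]}
{'clock': 0.15, 'qpos': [1.206, 0.276, 1.506, -0.0, 1.361, -0.121], 'qd': [0.003, -0.003, -0.005, 0.0, -0.0, -0.001], 'effort': [0.001, -41.714, -24.603, -0.0, 0.008, -0.0], 'position': [0.139, 0.558, 0.204], 'ee_rot': [-0.0, 0.122, 0.993, -0.001], 'contact_force': [-0.3, 0.196, -0.154], 'moment': [0.04, 0.01, 0.027], 'gripper_force': 0.0, 'width': 0.085}
```

View pics/scene0.png

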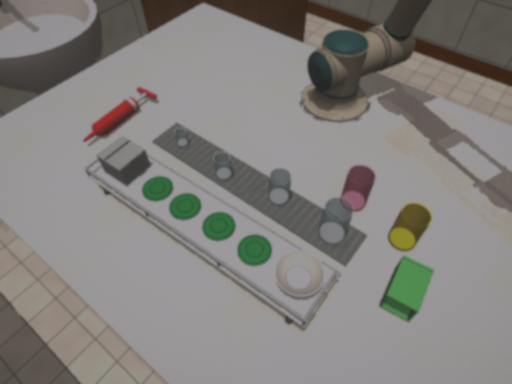

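View pics/side0.png

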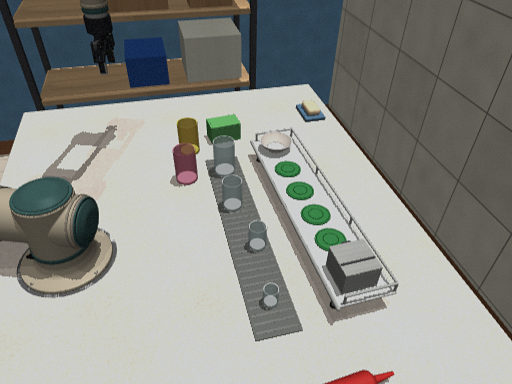

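View pics/wrist0.png

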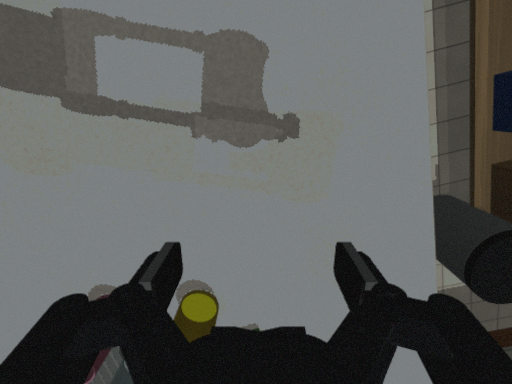

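Scene view: the clear cups run from small (182,137) through (223,165) and (280,185) to tallest (335,220). The pink (358,188) and yellow (410,226) ones are coloured look-alikes, so they stay. The four green coasters are at (157,188), (185,206), (219,225) and (254,249), with the dish at (299,273) and the tin at (124,161).

```bash
python3 - <<'E'
from h import *
C={};P={}
for n in["scene","side"]:
    c=eyes.camera_info(n);im=cv2.imread(f"pics/{n}0.png");C[n]=c
    h=cv2.cvtColor(im,cv2.COLOR_BGR2HSV);m=cv2.inRange(h,(45,90,30),(85,255,255))
    m=cv2.morphologyEx(m,cv2.MORPH_CLOSE,np.ones((5,5)))
    cs=[k for k in cv2.findContours(m,0,1)[0] if 150<cv2.contourArea(k)]
    P[n]=[cv2.fitEllipse(cv2.convexHull(k)) for k in cs]
    print(n,[(np.round(e[0],1).tolist(),np.round(e[1],1).tolist(), onz(c,*e[0],.059).round(4).tolist()) for e in P[n]])
cps=[]
im=cv2.imread("pics/scene0.png");a=cv2.resize(im[110:260,150:375],(800,533),interpolation=2);cv2.imwrite("pics/sc1.png",a)
im=cv2.imread("pics/side0.png");a=cv2.resize(im[125:325,190:350],(480,600),interpolation=2);cv2.imwrite("pics/sd1.png",a)
for a in P["scene"]:
    for b in P["side"]:
        X,r=tri(C["scene"],a[0],C["side"],b[0])
        if r<.01:print(X.round(4),round(r,4))
E
```

```text
scene [([406.7, 287.5], [39.8, 71.4], [0.4945, 0.4589, 0.059]), ([254.1, 249.6], [28.7, 32.2], [0.6193, 0.1572, 0.059]), ([218.4, 225.9], [26.0, 30.7], [0.6218, 0.0537, 0.059]), ([184.7, 206.0], [23.6, 29.7], [0.6296, -0.0477, 0.059]), ([157.2, 188.1], [21.5, 28.9], [0.6329, -0.141, 0.059])]
side [([329.2, 239.0], [21.8, 30.2], [0.6299, -0.1437, 0.059]), ([85.4, 232.9], [21.2, 44.5], [0.0559, 0.0151, 0.059]), ([315.1, 214.4], [19.8, 29.2], [0.6276, -0.0529, 0.059]), ([299.5, 190.4], [17.3, 27.2], [0.6197, 0.0486, 0.059]), ([287.2, 168.8], [15.4, 25.3], [0.6172, 0.1521, 0.059]), ([222.9, 128.7], [33.9, 39.7], [0.4743, 0.4151, 0.059])]
[0.4806 0.46   0.0325] 0.0033
[0.6183 0.1561 0.056 ] 0.0007
[0.6208 0.0521 0.0561] 0.0006
[ 0.6287 -0.0498  0.056 ] 0.0007
[ 0.6315 -0.1422  0.057 ] 0.0013
```

View pics/sc1.png

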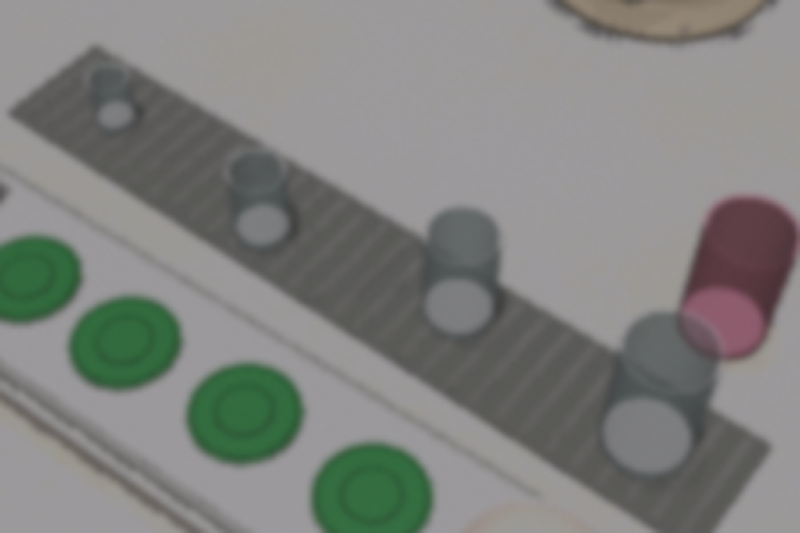

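View pics/sd1.png

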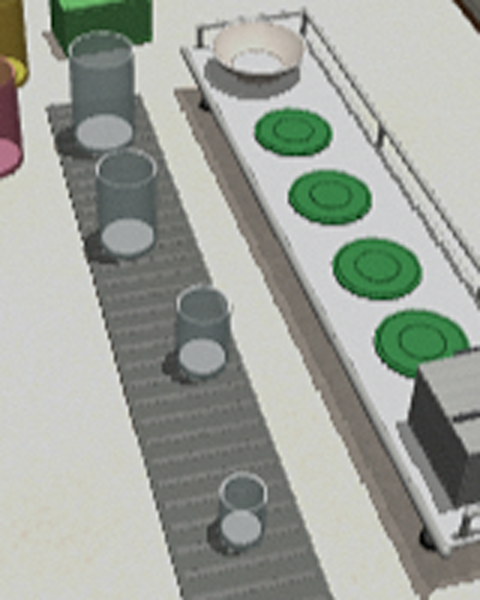

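The crops confirm it: the four clear cups stand on the ribbed mat, sizes rising towards the dish end. The tinted pair stand off the mat. Bottom discs in the side view are at (270,301), (257,244), (232,204) and (224,169).

```bash
python3 - <<'E'
from h import *
c=eyes.camera_info("scene");d=eyes.camera_info("side")
S=[(182.3,142.1),(223.8,173.2),(279.2,196),(332.4,232.6)];D=[(270.3,301),(257.3,244),(232.5,204.5),(224.5,169.3)]
for a,b in zip(S,D):
    X,r=tri(c,a,d,b);print(onz(c,*a,.007).round(3),onz(d,*b,.007).round(3),X.round(4),round(r,4))
w=eyes.camera_info("wrist");s=manip.get_state();T=rot(s["ee_rot"])
print("cam in tool",(T.T@(np.array(w["eye"])-s["position"])).round(4),(T.T@rot(w["orientation"])).round(3).tolist())
# tin / dish rough
print(onz(c,299,283,.055),onz(c,124,150,.119))
E
```

```text
[ 0.448 -0.25   0.007] [ 0.453 -0.247  0.007] [ 0.4509 -0.2479  0.0097] 0.0029
[ 0.463 -0.073  0.007] [ 0.468 -0.072  0.007] [ 0.466  -0.0728  0.0089] 0.0037
[0.433 0.093 0.007] [0.438 0.091 0.007] [0.4356 0.0926 0.0075] 0.0049
[0.443 0.261 0.007] [0.448 0.26  0.007] [0.4459 0.2603 0.0079] 0.004
cam in tool [ 7.970e-02 -1.000e-04 -1.693e-01] [[-0.0, -0.95, -0.312], [1.0, -0.0, -0.001], [0.001, -0.312, 0.95]]
[0.62131618 0.27843319 0.055     ] [ 0.62510965 -0.25132537  0.119     ]
```

>>> servo_tool(series="-0.03 -0.02 -0.02 0 0 6 0;-0.07 -0.05 -0.04 0 0 14 0;-0.11 -0.08 -0.05 0 0 22 0;-0.15 -0.11 -0.05 0 0 30 0;-0.19 -0.14 -0.05 0 0 38 0")

```text
clock: 0.65
position: [0.2874, 0.3785, 0.2552]
ee_rot: [0.0, 0.44, 0.898, 0.001]
contact_force: [0.7, 0.3, -0.6]
width: 0.0851
gripper_force: 0.0
```

```bash
cat >> h.py <<'E'
def go(p,yaw=90):
    # shift in tool axes to a world TCP target with tool-x heading yaw, pointing down
    s=manip.get_state();T=rot(s["ee_rot"]);y=np.radians(yaw)
    x=np.array([np.cos(y),np.sin(y),0]);z=np.array([0,0,-1.]);G=np.stack([x,np.cross(z,x),z],1)
    print("t",round(s["clock"],2),"tcp",np.round(s["position"],4),"w",round(s["width"],4),"F",np.round(s["contact_force"],1))
    print("shift",(T.T@(np.array(p)-s["position"])).round(4),"turn",np.degrees(R.from_matrix(T.T@G).as_rotvec()).round(2))
E
python3 -c "
from h import *
go([.46,.19,.25])"
```

```text
t 0.65 tcp [0.2874 0.3785 0.2552] w 0.0851 F [ 0.7  0.3 -0.6]
shift [-0.2548  0.0211  0.0053] turn [ 7.000e-02 -3.000e-02  3.775e+01]
```

>>> servo_tool(series="-0.05 0.004 0 0 0 8 0;-0.1 0.008 0 0 0 16 0;-0.15 0.012 0 0 0 24 0;-0.2 0.016 0 0 0 31 0;-0.255 0.021 0.005 0 0 38 0")

```text
clock: 1.15
position: [0.4572, 0.1948, 0.2508]
ee_rot: [0.0, 0.709, 0.705, 0.001]
contact_force: [0.6, 0.6, -0.0]
width: 0.0854
gripper_force: 0.0
```

>>> servo_tool(series="0 0 0 0 0 0 0;0 0 0 0 0 0 0")

```text
clock: 1.35
position: [0.4561, 0.1954, 0.2497]
ee_rot: [-0.001, 0.708, 0.706, -0.001]
contact_force: [-0.0, -0.0, 0.7]
width: 0.0852
gripper_force: 0.0
```

```bash
python3 -c "
from h import *
go([.46,.19,.25])
import pickle
c,im=snap('wrist','w1');pickle.dump(c,open('w1.p','wb'))"
```

```text
t 1.35 tcp [0.4561 0.1954 0.2497] w 0.0852 F [-0.  -0.   0.7]
shift [-0.0054  0.0039 -0.0003] turn [-0.11 -0.01 -0.11]
```

View pics/w1.png

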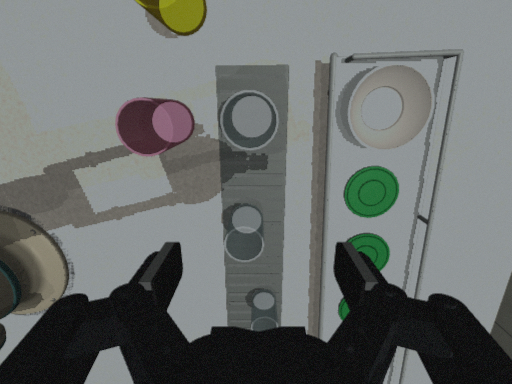

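Wrist view 1: tallest rim at (249,120) with its base at (253,116), large rim at (244,244), dish at (390,107), and coasters at (371,191) and (366,252). The pink cup sits at (155,126), clear of the tallest.

>>> servo_tool(series="-0.04 0 0 0 0 0 0;-0.085 0 0 0 0 0 0;-0.13 0 0 0 0 0 0;-0.165 0 0 0 0 0 0;-0.165 0 0 0 0 0 0")

```text
clock: 1.9
position: [0.4553, 0.0295, 0.2506]
ee_rot: [0.001, 0.708, 0.707, -0.001]
contact_force: [-0.2, 0.6, 0.1]
width: 0.0855
gripper_force: 0.0
```

```bash
python3 -c "
from h import *
import pickle
c,im=snap('wrist','w2');pickle.dump(c,open('w2.p','wb'))"
```

>>> servo_tool(series="-0.04 0 0 0 0 0 0;-0.085 0 0 0 0 0 0;-0.13 0 0 0 0 0 0;-0.165 0 0 0 0 0 0;-0.165 0 0 0 0 0 0")

```text
clock: 2.45
position: [0.4568, -0.1351, 0.2502]
ee_rot: [0.001, 0.707, 0.707, -0.0]
contact_force: [-0.2, 1.4, -0.2]
width: 0.0852
gripper_force: 0.0
```

```bash
python3 -c "
from h import *
import pickle
c,im=snap('wrist','w3');pickle.dump(c,open('w3.p','wb'))"
```

>>> servo_tool(series="-0.04 0 0 0 0 0 0;-0.085 0 0 0 0 0 0;-0.13 0 0 0 0 0 0;-0.165 0 0 0 0 0 0;-0.165 0 0 0 0 0 0")

```text
clock: 3.0
position: [0.4575, -0.3, 0.2498]
ee_rot: [0.0, 0.707, 0.707, -0.0]
contact_force: [0.3, 1.2, -0.5]
width: 0.0855
gripper_force: 0.0
```

```bash
cat > meas.py <<'E'
from h import *
import pickle
np.set_printoptions(suppress=True)
A={k:np.array(v) for k,v in dict(small=(.4505,-.248),medium=(.4655,-.0728),large=(.4355,.092),tallest=(.445,.2603)).items()}
H=dict(small=.054,medium=.074,large=.094,tallest=.114);RD=dict(small=18,medium=23,large=28,tallest=33)
K=[(.619,.155),(.621,.052),(.629,-.05),(.632,-.142)]
for i in (1,2,3,4):
    c=pickle.load(open(f"w{i}.p","rb"));im=cv2.imread(f"pics/w{i}.png");g=cv2.cvtColor(im,cv2.COLOR_BGR2GRAY)
    print("view",i,np.round(c["eye"],3))
    hs=cv2.cvtColor(im,cv2.COLOR_BGR2HSV);m=cv2.morphologyEx(cv2.inRange(hs,(45,90,30),(85,255,255)),cv2.MORPH_CLOSE,np.ones((5,5)))
    for k in cv2.findContours(m,0,1)[0]:
        if cv2.contourArea(k)>400:
            e=cv2.fitEllipse(cv2.convexHull(k));print("  coaster",np.round(e[0],1),np.round(e[1],1),onz(c,*e[0],.059).round(4))
    for n,p in A.items():
        q=proj(c,[*p,H[n]])
        if not(20<q[0]<490 and 20<q[1]<345):continue
        depth=np.dot(rot(c["orientation"])[:,2],np.array([*p,H[n]])-c["eye"]);r=c["fx"]*RD[n]/1000/depth
        x0,y0=np.maximum(q-1.6*r-8,0).astype(int);x1,y1=(q+1.6*r+8).astype(int)
        s=4;cr=cv2.resize(g[y0:y1,x0:x1],None,fx=s,fy=s,interpolation=2)
        hc=cv2.HoughCircles(cr,cv2.HOUGH_GRADIENT_ALT,1,10,param1=100,param2=.5,minRadius=int(r*s*.85),maxRadius=int(r*s*1.12))
        if hc is None: print("  ",n,"none",q.round(1),round(r,1));continue
        for u,v,rr in hc.reshape(-1,3)[:2]:
            u=(u+.5)/s-.5+x0;v=(v+.5)/s-.5+y0
            print("  ",n,"exp",q.round(1),round(r,1),"got",round(u,1),round(v,1),round(rr/s,1),onz(c,u,v,H[n]).round(4))
E
python3 -c "
from h import *
import pickle
c,im=snap('wrist','w4');pickle.dump(c,open('w4.p','wb'))
a=np.vstack([np.hstack([cv2.imread(f'pics/w{i}.png') for i in (2,3)])]);a=a[:360];cv2.imwrite('pics/w23.png',cv2.resize(a,(800,281)))"
python3 meas.py
```

```text
view 1 [0.457 0.275 0.419]
  coaster [369.7 250.4] [32.8 44.4] [0.6284 0.0614 0.059 ]
  coaster [371.2 191.5] [49.1 55.9] [0.6182 0.157  0.059 ]
   medium exp [263.8 326.9] 14.0 got 263.4 329.1 13.4 [ 0.4649 -0.0774  0.074 ]
   large exp [242.9 244.3] 20.3 got 242.6 243.6 19.0 [0.4351 0.093  0.094 ]
   tallest exp [247.5 118.8] 29.7 got 248.4 119.1 30.2 [0.446 0.26  0.114]
   tallest exp [247.5 118.8] 29.7 got 248.4 119.1 27.3 [0.446 0.26  0.114]
view 2 [0.456 0.11  0.42 ]
  coaster [375.7 265.9] [30.6 38. ] [ 0.6421 -0.1336  0.059 ]
  coaster [374.7 216.3] [46.2 53.8] [ 0.6287 -0.0484  0.059 ]
  coaster [379.1 147.7] [52.7 60.3] [0.6208 0.0531 0.059 ]
  coaster [388.9  63.7] [59.7 71.1] [0.6182 0.1568 0.059 ]
   small exp [254.9 321.1] 10.4 got 255.1 318.9 9.9 [ 0.4508 -0.2431  0.054 ]
   small exp [254.9 321.1] 10.4 got 255.1 323.6 10.1 [ 0.4508 -0.2535  0.054 ]
   medium exp [264.5 236.1] 15.8 got 265.1 235.1 14.6 [ 0.4663 -0.0713  0.074 ]
   large exp [240.6 119.7] 23.6 got 242.4 118.4 23.1 [0.4376 0.0935 0.094 ]
   large exp [240.6 119.7] 23.6 got 250.4 111.9 22.5 [0.4472 0.1009 0.094 ]
view 3 [ 0.457 -0.055  0.419]
  coaster [383.  169.8] [50.6 58.3] [ 0.6321 -0.1421  0.059 ]
  coaster [391.2  98.9] [56.8 66.5] [ 0.6287 -0.0487  0.059 ]
  coaster [397.9   6.5] [64.1 79.3] [0.6206 0.0527 0.059 ]
   small exp [253.4 236.3] 11.7 got 251.4 224.4 11.5 [ 0.4475 -0.2279  0.054 ]
   small exp [253.4 236.3] 11.7 got 253.6 234.1 10.6 [ 0.4508 -0.2444  0.054 ]
   medium exp [264.2 119. ] 18.3 got 264.9 119.1 18.3 [ 0.4663 -0.0729  0.074 ]
   medium exp [264.2 119. ] 18.3 got 264.9 119.1 16.1 [ 0.4663 -0.0729  0.074 ]
view 4 [ 0.458 -0.22   0.419]
  coaster [403.   35.7] [61.5 76.5] [ 0.632 -0.142  0.059]
   small exp [252.2 126.3] 13.4 got 252.6 124.6 13.1 [ 0.4511 -0.2458  0.054 ]
```

View pics/w3.png

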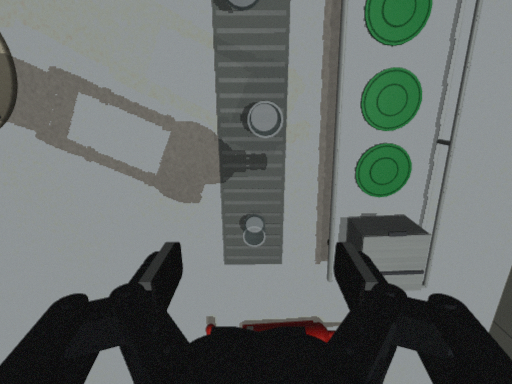

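Wrist view 3 shows the medium rim at (265,119), small rim at (254,234), and coasters at (398,10), (391,99) and (383,170), with the tin at (390,245). Cup and coaster positions agree across views to 2 mm. I'll start with the small cup.

>>> servo_tool(series="0.02 -0.002 0.02 0 0 0 0;0.045 -0.005 0.05 0 0 0 0;0.055 -0.007 0.09 0 0 0 0;0.055 -0.007 0.13 0 0 0 0;0.055 -0.007 0.16 0 0 0 0")

```text
clock: 3.55
position: [0.4487, -0.2387, 0.0888]
ee_rot: [-0.001, 0.705, 0.709, 0.001]
contact_force: [-0.1, -0.1, -0.1]
width: 0.0856
gripper_force: 0.0
```

>>> servo_tool(series="0 0 0 0 0 0 0;0 0 0 0 0 0 0")

```text
clock: 3.75
position: [0.4498, -0.2415, 0.0909]
ee_rot: [-0.0, 0.706, 0.708, 0.0]
contact_force: [0.6, -0.2, -0.4]
width: 0.0855
gripper_force: 0.0
```

```bash
python3 -c "
from h import *
go([.451,-.2455,.016])"
```

```text
t 3.75 tcp [ 0.4498 -0.2415  0.0909] w 0.0855 F [ 0.6 -0.2 -0.4]
shift [-0.0041  0.0011  0.0749] turn [ 0.01 -0.05  0.18]
```

>>> servo_tool(series="-0.004 0.001 0.02 0 0 0 0;-0.004 0.001 0.045 0 0 0 0;-0.004 0.001 0.065 0 0 0 0;-0.004 0.001 0.075 0 0 0 0;-0.004 0.001 0.075 0 0 0 0", squeeze=25)

```text
clock: 4.25
position: [0.4507, -0.2473, 0.0158]
ee_rot: [0.0, 0.707, 0.707, 0.0]
contact_force: [0.1, -0.2, -0.7]
width: 0.0849
gripper_force: 0.0
```

>>> servo_tool(series="0 0 0 0 0 0 0;0 0 0 0 0 0 0.3;0 0 0 0 0 0 0.5;0 0 0 0 0 0 0.6;0 0 0 0 0 0 0.8")

```text
clock: 4.75
position: [0.4505, -0.2478, 0.0159]
ee_rot: [0.0, 0.707, 0.707, 0.0]
contact_force: [-0.7, 0.5, 3.6]
width: 0.0336
gripper_force: 24.5
```

>>> servo_tool(series="0 0 0 0 0 0 1;0 0 0 0 0 0 1;0 0 0 0 0 0 1;0 0 0 0 0 0 1")

```text
clock: 5.15
position: [0.4505, -0.2478, 0.0159]
ee_rot: [0.0, 0.707, 0.707, 0.0]
contact_force: [-0.5, 1.1, 5.6]
width: 0.0341
gripper_force: 24.8
```

```bash
python3 -c "
from h import *
go([.632,-.142,.15]);snap('side','s5')"
```

```text
t 5.15 tcp [ 0.4505 -0.2478  0.0159] w 0.0341 F [-0.5  1.1  5.6]
shift [ 0.1057  0.1817 -0.134 ] turn [0.04 0.03 0.03]
```

>>> servo_tool(series="0 0 -0.005 0 0 0 1;0 0 -0.015 0 0 0 1;0 0 -0.035 0 0 0 1;0 0 -0.06 0 0 0 1;0 0 -0.08 0 0 0 1")

```text
clock: 5.7
position: [0.4504, -0.2477, 0.0969]
ee_rot: [0.0, 0.707, 0.707, 0.0]
contact_force: [0.0, 0.5, -0.7]
width: 0.0342
gripper_force: 25.1
```

>>> servo_tool(series="0 0 -0.015 0 0 0 1;0 0 -0.03 0 0 0 1;0 0 -0.04 0 0 0 1;0 0 -0.04 0 0 0 1")

```text
clock: 6.1
position: [0.4511, -0.2482, 0.1369]
ee_rot: [0.002, 0.707, 0.707, 0.0]
contact_force: [0.4, 0.1, -0.6]
width: 0.0337
gripper_force: 25.1
```

```bash
python3 -c "
from h import *
go([.632,-.142,.14])
c,im=snap('wrist','w6');d,im2=snap('side','s6');p=manip.get_state()['position']
q=proj(d,p).astype(int);print(q)
a=cv2.resize(im[200:384,130:380],(600,442));b=cv2.resize(im2[q[1]-80:q[1]+60,max(q[0]-60,0):q[0]+60],(379,442))[:,:200*0+379]
cv2.imwrite('pics/g6.png',cv2.resize(np.hstack([a,b]),(800,361)))"
```

```text
t 6.1 tcp [ 0.4511 -0.2482  0.1369] w 0.0337 F [ 0.4  0.1 -0.6]
shift [ 0.1061  0.181  -0.0028] turn [0.16 0.11 0.03]
[271 264]
```

View pics/g6.png

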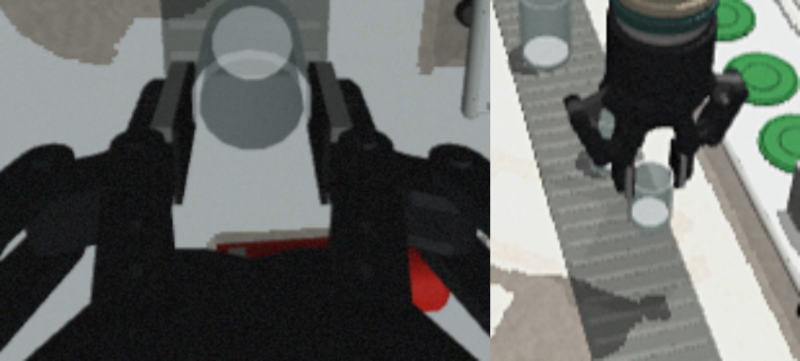

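The cup is held upright: the wrist view shows it centred between the pads, and the side view has its base at about (272.6,266).

```bash
python3 -c "
from h import *
d=eyes.camera_info('side');print(onz(d,272.6,266,.128))
im=cv2.imread('pics/s6.png')[245:290,250:295];g=cv2.cvtColor(im,cv2.COLOR_BGR2GRAY)
c=eyes.camera_info('wrist')
for dy in(-.005,0,.005):print(proj(c,[.451,-.2455+dy,.175]).round(1),proj(c,[.451,-.2455+dy,.128]).round(1))
w=cv2.imread('pics/w6.png',0)
m=(w>0)
print('rim/base seen: base centre', 130+252/800*979/600*250, 200+42/361*442/442*184)
"
```

```text
[ 0.45269008 -0.24622881  0.128     ]
[259. 260.] [258.7 224.2]
[259.  252.2] [258.7 217.9]
[259.  244.2] [258.7 211.5]
rim/base seen: base centre 258.49375 221.40720221606648
```

>>> servo_tool(series="0.015 0 0 0 0 0 1;0.04 0 0 0 0 0 1;0.07 0.01 0 0 0 0 1;0.095 0.03 0 0 0 0 1;0.106 0.06 0 0 0 0 1")

```text
clock: 6.7
position: [0.5079, -0.1377, 0.1345]
ee_rot: [-0.002, 0.707, 0.708, -0.0]
contact_force: [0.3, 0.1, -0.8]
width: 0.0339
gripper_force: 25.1
```

>>> servo_tool(series="0 0.03 0 0 0 0 1;0 0.06 0 0 0 0 1;0 0.09 0 0 0 0 1;0 0.111 0 0 0 0 1;0 0.121 0 0 0 0 1")

```text
clock: 7.2
position: [0.6321, -0.14, 0.1338]
ee_rot: [-0.001, 0.707, 0.708, -0.0]
contact_force: [-1.0, -0.2, -1.4]
width: 0.0339
gripper_force: 25.1
```

>>> servo_tool(series="0 0 0.01 0 0 0 1;0 0 0.03 0 0 0 1;0 0 0.045 0 0 0 1;0 0 0.045 0 0 0 1;0 0 0.045 0 0 0 1")

```text
clock: 7.7
position: [0.6297, -0.1411, 0.0899]
ee_rot: [-0.001, 0.707, 0.707, -0.0]
contact_force: [-1.0, -0.2, 0.2]
width: 0.0338
gripper_force: 25.1
```

```bash
python3 -c "
from h import *
go([.632,-.1425,.0715])"
```

```text
t 7.7 tcp [ 0.6297 -0.1411  0.0899] w 0.0338 F [-1.  -0.2  0.2]
shift [-0.0014  0.0024  0.0184] turn [-0.12 -0.04  0.01]
```

>>> servo_tool(series="-0.001 0.002 0.005 0 0 0 1;-0.001 0.002 0.01 0 0 0 1;-0.001 0.002 0.014 0 0 0 1;-0.001 0.002 0.017 0 0 0 1;-0.001 0.002 0.018 0 0 0 1")

```text
clock: 8.2
position: [0.6329, -0.1424, 0.0718]
ee_rot: [-0.0, 0.707, 0.707, -0.0]
contact_force: [-1.3, 0.2, 0.0]
width: 0.0341
gripper_force: 25.1
```

>>> servo_tool(series="0 0 0 0 0 0 1;0 0 0 0 0 0 1")

```text
clock: 8.4
position: [0.6332, -0.1425, 0.0724]
ee_rot: [0.0, 0.707, 0.707, 0.0]
contact_force: [-0.0, 0.0, -0.5]
width: 0.0338
gripper_force: 25.1
```

>>> servo_tool(series="0 0 0.001 0 0 0 1;0 0 0.002 0 0 0 1;0 0 0.002 0 0 0 1")

```text
clock: 8.7
position: [0.6334, -0.1426, 0.071]
ee_rot: [0.0, 0.707, 0.707, 0.0]
contact_force: [-1.3, -0.2, 3.0]
width: 0.0341
gripper_force: 25.4
```

>>> servo_tool(series="0 0 0 0 0 0 0.8;0 0 0 0 0 0 0.6;0 0 0 0 0 0 0.3;0 0 0 0 0 0 0;0 0 0 0 0 0 0")

```text
clock: 9.2
position: [0.6328, -0.1423, 0.0698]
ee_rot: [-0.0, 0.707, 0.707, -0.0]
contact_force: [0.7, -0.1, -1.1]
width: 0.0756
gripper_force: 0.0
```

>>> servo_tool(series="0 0 -0.01 0 0 0 0;0 0 -0.03 0 0 0 0;0 0 -0.06 0 0 0 0;0 0 -0.09 0 0 0 0;0 0 -0.1 0 0 0 0")

```text
clock: 9.7
position: [0.6352, -0.1431, 0.1745]
ee_rot: [0.003, 0.707, 0.707, 0.002]
contact_force: [0.6, 0.1, 0.4]
width: 0.0852
gripper_force: 0.0
```

>>> servo_tool(series="0.02 -0.03 0 0 0 0 0;0.04 -0.07 0 0 0 0 0;0.06 -0.11 0 0 0 0 0;0.07 -0.15 0 0 0 0 0;0.07 -0.167 0 0 0 0 0")

```text
clock: 10.2
position: [0.4612, -0.0704, 0.1696]
ee_rot: [-0.002, 0.706, 0.708, -0.001]
contact_force: [0.7, -1.2, 0.5]
width: 0.0854
gripper_force: 0.0
```

>>> servo_tool(series="0 0 0 0 0 0 0;0 0 0 0 0 0 0")

```text
clock: 10.4
position: [0.4666, -0.0727, 0.1705]
ee_rot: [0.001, 0.707, 0.707, 0.0]
contact_force: [0.2, -0.4, -0.1]
width: 0.0855
gripper_force: 0.0
```

```bash
python3 -c "
from h import *
go([.4663,-.0729,.027]);d,i=snap('side','s7');c,j=snap('scene','c7')
cv2.imwrite('pics/v7.png',np.hstack([cv2.resize(i[150:310,220:400],(450,400)),cv2.resize(j[110:250,100:222],(349,400))]))"
```

```text
t 10.4 tcp [ 0.4666 -0.0727  0.1705] w 0.0855 F [ 0.2 -0.4 -0.1]
shift [-0.0002 -0.0005  0.1435] turn [0.08 0.01 0.01]
```

View pics/v7.png

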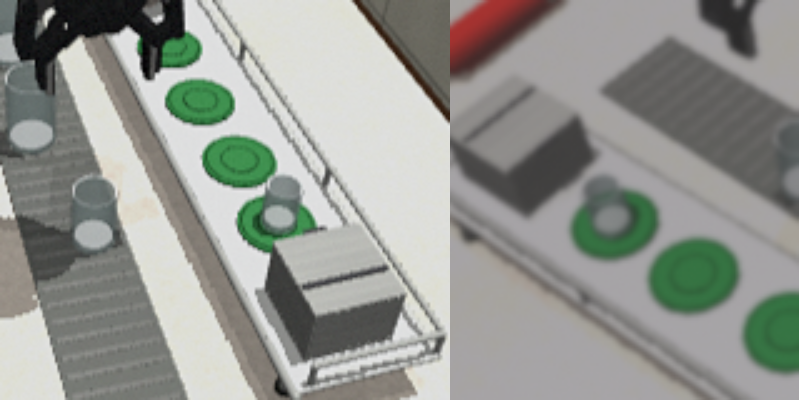

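The small cup stands upright in the middle of its coaster: side crop shows the base at (279,219) on a coaster centred around (277,221). Next is the medium.

>>> servo_tool(series="0 0 0.03 0 0 0 0;0 0 0.07 0 0 0 0;0 0 0.11 0 0 0 0;0 0 0.135 0 0 0 0;0 0 0.143 0 0 0 0")

```text
clock: 11.0
position: [0.465, -0.0722, 0.0244]
ee_rot: [-0.003, 0.707, 0.707, -0.001]
contact_force: [0.7, -0.5, -0.4]
width: 0.0856
gripper_force: 0.0
```

>>> servo_tool(series="0 0 0 0 0 0 0;0 0 0 0 0 0 0.3;0 0 0 0 0 0 0.5;0 0 0 0 0 0 0.6;0 0 0 0 0 0 0.8", squeeze=28)

```text
clock: 11.5
position: [0.4672, -0.0729, 0.0288]
ee_rot: [0.001, 0.707, 0.707, 0.001]
contact_force: [-1.3, 0.1, 5.9]
width: 0.0444
gripper_force: 28.1
```

>>> servo_tool(series="0 0 0 0 0 0 1;0 0 0 0 0 0 1;0 0 0 0 0 0 1")

```text
clock: 11.8
position: [0.4671, -0.0729, 0.0288]
ee_rot: [0.001, 0.707, 0.707, 0.001]
contact_force: [-1.2, -0.0, 6.8]
width: 0.0448
gripper_force: 28.1
```

>>> servo_tool(series="0 0 -0.005 0 0 0 1;0 0 -0.02 0 0 0 1;0 0 -0.05 0 0 0 1;0 0 -0.08 0 0 0 1;0 0 -0.1 0 0 0 1")

```text
clock: 12.3
position: [0.4667, -0.0727, 0.1296]
ee_rot: [0.001, 0.707, 0.707, 0.001]
contact_force: [1.0, -1.1, -2.5]
width: 0.0449
gripper_force: 29.1
```

>>> servo_tool(series="0 0 -0.015 0 0 0 1;0 0 -0.02 0 0 0 1;0 0 -0.02 0 0 0 1")

```text
clock: 12.6
position: [0.4663, -0.0726, 0.1479]
ee_rot: [0.001, 0.707, 0.707, 0.0]
contact_force: [0.5, 0.1, -1.2]
width: 0.0445
gripper_force: 29.1
```

```bash
python3 -c "
from h import *
go([.6287,-.0487,.145]);"
```

```text
t 12.6 tcp [ 0.4663 -0.0726  0.1479] w 0.0445 F [ 0.5  0.1 -1.2]
shift [0.0238 0.1624 0.0032] turn [0.09 0.02 0.03]
```

>>> servo_tool(series="0.005 0.02 0 0 0 0 1;0.01 0.05 0 0 0 0 1;0.018 0.09 0 0 0 0 1;0.024 0.13 0 0 0 0 1;0.024 0.155 0 0 0 0 1")

```text
clock: 13.1
position: [0.6231, -0.0475, 0.1454]
ee_rot: [-0.001, 0.707, 0.708, 0.0]
contact_force: [0.3, -0.5, -0.8]
width: 0.0447
gripper_force: 29.1
```

>>> servo_tool(series="0 0.007 0.01 0 0 0 1;0 0.007 0.025 0 0 0 1;0 0.007 0.04 0 0 0 1;0 0.007 0.048 0 0 0 1;0 0.007 0.048 0 0 0 1")

```text
clock: 13.6
position: [0.6255, -0.0482, 0.0969]
ee_rot: [-0.002, 0.707, 0.707, -0.002]
contact_force: [-0.6, 1.0, -0.8]
width: 0.0449
gripper_force: 29.2
```

>>> servo_tool(series="0 0 0 0 0 0 1;0 0 0 0 0 0 1")

```text
clock: 13.8
position: [0.6284, -0.0486, 0.1001]
ee_rot: [0.001, 0.707, 0.707, 0.0]
contact_force: [0.0, -0.3, -1.6]
width: 0.0449
gripper_force: 29.2
```

```bash
python3 -c "
from h import *
go([.6287,-.0487,.084]);"
```

```text
t 13.8 tcp [ 0.6284 -0.0486  0.1001] w 0.0449 F [ 0.  -0.3 -1.6]
shift [-0.0001  0.0003  0.0161] turn [0.08 0.01 0.02]
```

>>> servo_tool(series="0 0 0.004 0 0 0 1;0 0 0.008 0 0 0 1;0 0 0.012 0 0 0 1;0 0 0.014 0 0 0 1;0 0 0.015 0 0 0 1")

```text
clock: 14.3
position: [0.6278, -0.0484, 0.0839]
ee_rot: [-0.0, 0.707, 0.707, -0.0]
contact_force: [-0.6, 0.0, 4.2]
width: 0.0446
gripper_force: 29.5
```

>>> servo_tool(series="0 0 0 0 0 0 1;0 0 0.001 0 0 0 1;0 0 0.001 0 0 0 1;0 0 0.001 0 0 0 1")

```text
clock: 14.7
position: [0.6283, -0.0485, 0.0839]
ee_rot: [0.0, 0.707, 0.707, 0.0]
contact_force: [-1.1, 0.4, 3.5]
width: 0.0448
gripper_force: 29.5
```

>>> servo_tool(series="0 0 0 0 0 0 0.8;0 0 0 0 0 0 0.5;0 0 0 0 0 0 0.2;0 0 0 0 0 0 0;0 0 0 0 0 0 0")

```text
clock: 15.2
position: [0.628, -0.0484, 0.0828]
ee_rot: [-0.0, 0.707, 0.707, -0.0]
contact_force: [0.3, -0.4, -0.5]
width: 0.0844
gripper_force: 0.0
```

>>> servo_tool(series="0 0 -0.01 0 0 0 0;0 0 -0.03 0 0 0 0;0 0 -0.06 0 0 0 0;0 0 -0.09 0 0 0 0;0 0 -0.11 0 0 0 0")

```text
clock: 15.7
position: [0.6291, -0.0486, 0.1965]
ee_rot: [0.002, 0.707, 0.707, 0.001]
contact_force: [0.8, 0.0, 0.6]
width: 0.0851
gripper_force: 0.0
```

>>> servo_tool(series="0.02 -0.03 0 0 0 0 0;0.05 -0.07 0 0 0 0 0;0.08 -0.11 0 0 0 0 0;0.11 -0.15 0 0 0 0 0;0.142 -0.19 0 0 0 0 0")

```text
clock: 16.2
position: [0.4374, 0.0935, 0.194]
ee_rot: [0.0, 0.707, 0.707, 0.001]
contact_force: [1.0, 0.7, 0.8]
width: 0.0851
gripper_force: 0.0
```

>>> servo_tool(series="0 0 0 0 0 0 0;0 0 0 0 0 0 0;0 0 0 0 0 0 0")

```text
clock: 16.5
position: [0.4403, 0.0923, 0.194]
ee_rot: [0.001, 0.707, 0.707, 0.001]
contact_force: [0.1, -0.7, -0.1]
width: 0.0854
gripper_force: 0.0
```

```bash
python3 -c "
from h import *
go([.437,.0933,.046])"
```

```text
t 16.5 tcp [0.4403 0.0923 0.194 ] w 0.0854 F [ 0.1 -0.7 -0.1]
shift [ 0.001  -0.0037  0.148 ] turn [0.13 0.01 0.03]
```

>>> servo_tool(series="0.001 -0.003 0.03 0 0 0 0;0.001 -0.003 0.07 0 0 0 0;0.001 -0.003 0.11 0 0 0 0;0.001 -0.003 0.135 0 0 0 0;0.001 -0.003 0.148 0 0 0 0")

```text
clock: 17.0
position: [0.4358, 0.0926, 0.0428]
ee_rot: [-0.001, 0.708, 0.707, -0.002]
contact_force: [-0.4, -0.4, 0.1]
width: 0.0858
gripper_force: 0.0
```

>>> servo_tool(series="0 0 0 0 0 0 0;0 0 0 0 0 0 0.2;0 0 0 0 0 0 0.4;0 0 0 0 0 0 0.6;0 0 0 0 0 0 0.8", squeeze=32)

```text
clock: 17.5
position: [0.4373, 0.0935, 0.0466]
ee_rot: [0.001, 0.707, 0.707, 0.001]
contact_force: [0.0, -0.4, 4.4]
width: 0.0552
gripper_force: 33.9
```

>>> servo_tool(series="0 0 0 0 0 0 1;0 0 0 0 0 0 1;0 0 0 0 0 0 1")

```text
clock: 17.8
position: [0.4373, 0.0936, 0.0465]
ee_rot: [0.001, 0.707, 0.707, 0.001]
contact_force: [0.0, -0.7, 6.1]
width: 0.0549
gripper_force: 34.1
```

>>> servo_tool(series="0 0 -0.005 0 0 0 1;0 0 -0.02 0 0 0 1;0 0 -0.05 0 0 0 1;0 0 -0.08 0 0 0 1;0 0 -0.1 0 0 0 1")

```text
clock: 18.3
position: [0.4362, 0.0939, 0.1471]
ee_rot: [0.0, 0.707, 0.707, 0.001]
contact_force: [-0.4, -0.3, -1.8]
width: 0.0552
gripper_force: 34.7
```

>>> servo_tool(series="0 0 -0.015 0 0 0 1;0 0 -0.02 0 0 0 1;0 0 -0.02 0 0 0 1")

```text
clock: 18.6
position: [0.4359, 0.0938, 0.1656]
ee_rot: [0.0, 0.707, 0.707, 0.0]
contact_force: [0.2, 0.1, -1.7]
width: 0.0548
gripper_force: 34.7
```

```bash
python3 -c "
from h import *
go([.6207,.0529,.165]);"
```

```text
t 18.6 tcp [0.4359 0.0938 0.1656] w 0.0548 F [ 0.2  0.1 -1.7]
shift [-0.041   0.1848  0.0007] turn [ 0.04 -0.01  0.04]
```

>>> servo_tool(series="-0.005 0.02 0 0 0 0 1;-0.015 0.055 0 0 0 0 1;-0.025 0.095 0 0 0 0 1;-0.035 0.135 0 0 0 0 1;-0.04 0.165 0 0 0 0 1")

```text
clock: 19.1
position: [0.6025, 0.0528, 0.1633]
ee_rot: [-0.001, 0.707, 0.707, -0.001]
contact_force: [0.7, -0.5, -1.4]
width: 0.0549
gripper_force: 34.7
```

>>> servo_tool(series="0 0.015 0.005 0 0 0 1;0 0.02 0.02 0 0 0 1;0 0.02 0.035 0 0 0 1;0 0.02 0.045 0 0 0 1;0 0.02 0.048 0 0 0 1")

```text
clock: 19.6
position: [0.6179, 0.0543, 0.1149]
ee_rot: [-0.002, 0.707, 0.708, -0.002]
contact_force: [-1.0, -0.2, -1.6]
width: 0.0549
gripper_force: 34.7
```

>>> servo_tool(series="0 0 0 0 0 0 1;0 0 0 0 0 0 1")

```text
clock: 19.8
position: [0.6209, 0.054, 0.118]
ee_rot: [0.0, 0.707, 0.707, 0.0]
contact_force: [0.3, 0.7, -2.2]
width: 0.0548
gripper_force: 34.8
```

```bash
python3 -c "
from h import *
go([.6207,.0529,.1015]);"
```

```text
t 19.8 tcp [0.6209 0.054  0.118 ] w 0.0548 F [ 0.3  0.7 -2.2]
shift [-0.0011 -0.0002  0.0165] turn [ 0.06 -0.    0.05]
```

>>> servo_tool(series="-0.001 0 0.004 0 0 0 1;-0.001 0 0.008 0 0 0 1;-0.001 0 0.012 0 0 0 1;-0.001 0 0.0145 0 0 0 1;-0.001 0 0.0155 0 0 0 1")

```text
clock: 20.3
position: [0.6207, 0.0527, 0.1017]
ee_rot: [-0.0, 0.707, 0.707, -0.0]
contact_force: [-2.8, 0.0, 2.5]
width: 0.0548
gripper_force: 35.1
```

>>> servo_tool(series="0 0 0 0 0 0 1;0 0 0.001 0 0 0 1;0 0 0.001 0 0 0 1;0 0 0.001 0 0 0 1")

```text
clock: 20.7
position: [0.6211, 0.0528, 0.1017]
ee_rot: [0.0, 0.707, 0.707, 0.0]
contact_force: [-2.4, 0.4, 5.1]
width: 0.0551
gripper_force: 35.3
```

>>> servo_tool(series="0 0 0 0 0 0 0.8;0 0 0 0 0 0 0.5;0 0 0 0 0 0 0.2;0 0 0 0 0 0 0;0 0 0 0 0 0 0")

```text
clock: 21.2
position: [0.6211, 0.0528, 0.1005]
ee_rot: [-0.0, 0.707, 0.707, 0.0]
contact_force: [0.2, -0.4, 0.1]
width: 0.0855
gripper_force: 0.0
```

>>> servo_tool(series="0 0 -0.01 0 0 0 0;0 0 -0.03 0 0 0 0;0 0 -0.06 0 0 0 0;0 0 -0.09 0 0 0 0;0 0 -0.12 0 0 0 0")

```text
clock: 21.7
position: [0.621, 0.0527, 0.2226]
ee_rot: [0.0, 0.707, 0.707, 0.0]
contact_force: [0.9, -0.0, 0.9]
width: 0.0855
gripper_force: 0.0
```

>>> servo_tool(series="0.02 -0.02 0 0 0 0 0;0.05 -0.05 0 0 0 0 0;0.08 -0.08 0 0 0 0 0;0.11 -0.11 0 0 0 0 0;0.14 -0.14 0 0 0 0 0")

```text
clock: 22.2
position: [0.4799, 0.1937, 0.2216]
ee_rot: [0.0, 0.707, 0.707, 0.001]
contact_force: [1.0, 1.2, 0.9]
width: 0.0854
gripper_force: 0.0
```

>>> servo_tool(series="0.03 -0.02 0 0 0 0 0;0.055 -0.035 0 0 0 0 0;0.067 -0.035 0 0 0 0 0;0.067 -0.035 0 0 0 0 0;0.067 -0.035 0 0 0 0 0")

```text
clock: 22.7
position: [0.4468, 0.2591, 0.221]
ee_rot: [0.001, 0.707, 0.707, 0.0]
contact_force: [1.1, -0.0, -0.7]
width: 0.0855
gripper_force: 0.0
```

```bash
python3 -c "
from h import *
go([.446,.26,.066]);c,im=snap('wrist','w8');cv2.imwrite('pics/w8c.png',im)
print(proj(c,[.446,.26,.114]))"
```

```text
t 22.7 tcp [0.4468 0.2591 0.221 ] w 0.0855 F [ 1.1 -0.  -0.7]
shift [ 0.001  -0.0009  0.155 ] turn [0.05 0.04 0.04]
[256.60071179 181.19215097]
```

View pics/w8c.png

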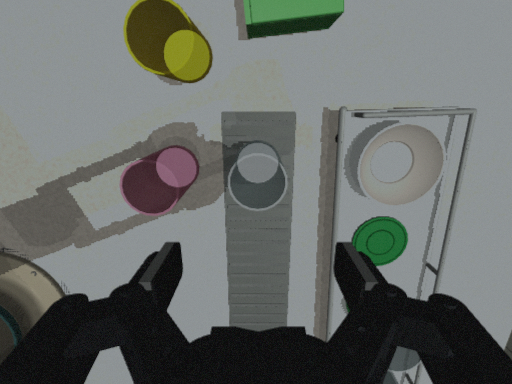

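The rim is at (258,181), where I predicted (257,181), so the position is confirmed. The pink cup's near edge, at about (190,165), leaves room for the finger.

>>> servo_tool(series="0.001 0 0.02 0 0 0 0;0.001 0 0.04 0 0 0 0;0.001 0 0.055 0 0 0 0;0.001 0 0.06 0 0 0 0;0.001 0 0.06 0 0 0 0")

```text
clock: 23.25
position: [0.4461, 0.2596, 0.1602]
ee_rot: [-0.0, 0.707, 0.707, -0.001]
contact_force: [0.2, -0.0, -0.1]
width: 0.0852
gripper_force: 0.0
```

>>> servo_tool(series="0 0 0.02 0 0 0 0;0 0 0.04 0 0 0 0;0 0 0.06 0 0 0 0;0 0 0.08 0 0 0 0;0 0 0.094 0 0 0 0")

```text
clock: 23.75
position: [0.4466, 0.2604, 0.0667]
ee_rot: [0.0, 0.707, 0.707, 0.0]
contact_force: [0.6, -0.5, -0.1]
width: 0.0854
gripper_force: 0.0
```

>>> servo_tool(series="0 0 0 0 0 0 0;0 0 0 0 0 0 0.15;0 0 0 0 0 0 0.3;0 0 0 0 0 0 0.5;0 0 0 0 0 0 0.8", squeeze=38)

```text
clock: 24.25
position: [0.4469, 0.2611, 0.0684]
ee_rot: [0.001, 0.707, 0.707, 0.001]
contact_force: [-0.8, -0.4, 6.0]
width: 0.063
gripper_force: 42.9
```

>>> servo_tool(series="0 0 0 0 0 0 1;0 0 0 0 0 0 1;0 0 0 0 0 0 1")

```text
clock: 24.55
position: [0.4469, 0.2612, 0.0684]
ee_rot: [0.001, 0.707, 0.707, 0.001]
contact_force: [-0.7, 0.9, 6.9]
width: 0.0631
gripper_force: 42.9
```

>>> servo_tool(series="0 0 -0.005 0 0 0 1;0 0 -0.02 0 0 0 1;0 0 -0.05 0 0 0 1;0 0 -0.08 0 0 0 1;0 0 -0.1 0 0 0 1")

```text
clock: 25.05
position: [0.4464, 0.2609, 0.1689]
ee_rot: [0.0, 0.707, 0.707, 0.001]
contact_force: [0.4, 0.4, -1.6]
width: 0.063
gripper_force: 42.7
```

>>> servo_tool(series="0 0 -0.015 0 0 0 1;0 0 -0.02 0 0 0 1;0 0 -0.02 0 0 0 1")

```text
clock: 25.35
position: [0.446, 0.2607, 0.1873]
ee_rot: [0.0, 0.707, 0.707, 0.001]
contact_force: [-0.3, 0.7, -2.6]
width: 0.0632
gripper_force: 42.7
```

```bash
python3 -c "
from h import *
go([.6182,.1568,.185]);"
```

```text
t 25.35 tcp [0.446  0.2607 0.1873] w 0.0632 F [-0.3  0.7 -2.6]
shift [-0.104   0.1721  0.0024] turn [ 0.06 -0.03  0.03]
```

>>> servo_tool(series="-0.02 0.01 0 0 0 0 1;-0.045 0.04 0 0 0 0 1;-0.07 0.07 0 0 0 0 1;-0.09 0.105 0 0 0 0 1;-0.104 0.14 0 0 0 0 1")

```text
clock: 25.85
position: [0.5861, 0.155, 0.1852]
ee_rot: [-0.001, 0.707, 0.707, -0.001]
contact_force: [0.4, 1.3, -1.4]
width: 0.063
gripper_force: 42.8
```

>>> servo_tool(series="0 0.02 0 0 0 0 1;0 0.032 0.01 0 0 0 1;0 0.032 0.025 0 0 0 1;0 0.032 0.04 0 0 0 1;0 0.032 0.047 0 0 0 1")

```text
clock: 26.35
position: [0.6153, 0.1569, 0.1364]
ee_rot: [-0.002, 0.707, 0.707, -0.002]
contact_force: [-0.7, 0.3, -1.7]
width: 0.0628
gripper_force: 42.8
```

>>> servo_tool(series="0 0 0 0 0 0 1;0 0 0 0 0 0 1")

```text
clock: 26.55
position: [0.6176, 0.1571, 0.1397]
ee_rot: [-0.0, 0.707, 0.707, -0.0]
contact_force: [-1.0, 0.6, -1.6]
width: 0.0632
gripper_force: 42.8
```

```bash
python3 -c "
from h import *
go([.6182,.1568,.1234]);"
```

```text
t 26.55 tcp [0.6176 0.1571 0.1397] w 0.0632 F [-1.   0.6 -1.6]
shift [-0.0003  0.0007  0.0163] turn [-0.03 -0.    0.06]
```

>>> servo_tool(series="0 0.001 0.004 0 0 0 1;0 0.001 0.008 0 0 0 1;0 0.001 0.012 0 0 0 1;0 0.001 0.0145 0 0 0 1;0 0.001 0.0155 0 0 0 1")

```text
clock: 27.05
position: [0.6186, 0.1567, 0.1239]
ee_rot: [-0.0, 0.707, 0.707, -0.0]
contact_force: [-0.1, 0.0, -2.2]
width: 0.0635
gripper_force: 42.9
```

>>> servo_tool(series="0 0 0 0 0 0 1;0 0 0.001 0 0 0 1;0 0 0.001 0 0 0 1;0 0 0.001 0 0 0 1")

```text
clock: 27.45
position: [0.6191, 0.1568, 0.1235]
ee_rot: [0.0, 0.707, 0.707, 0.0]
contact_force: [-0.0, -0.1, -2.0]
width: 0.063
gripper_force: 42.9
```

>>> servo_tool(series="0 0 0.001 0 0 0 1;0 0 0.002 0 0 0 1;0 0 0.002 0 0 0 1;0 0 0.002 0 0 0 1")

```text
clock: 27.85
position: [0.6191, 0.1568, 0.1235]
ee_rot: [0.0, 0.707, 0.707, 0.001]
contact_force: [-3.3, 0.2, 6.8]
width: 0.0635
gripper_force: 43.9
```

Contact with the coaster. I'll release, rise, and back off to look.

>>> servo_tool(series="0 0 0 0 0 0 0.8;0 0 0 0 0 0 0.4;0 0 0 0 0 0 0.2;0 0 0 0 0 0 0;0 0 0 0 0 0 0")

```text
clock: 28.35
position: [0.619, 0.1568, 0.1211]
ee_rot: [-0.0, 0.707, 0.707, 0.0]
contact_force: [-0.1, 0.2, -0.9]
width: 0.0854
gripper_force: 0.0
```

>>> servo_tool(series="0 0 -0.01 0 0 0 0;0 0 -0.03 0 0 0 0;0 0 -0.06 0 0 0 0;0 0 -0.09 0 0 0 0;0 0 -0.12 0 0 0 0")

```text
clock: 28.85
position: [0.6189, 0.1568, 0.2431]
ee_rot: [0.0, 0.707, 0.707, 0.0]
contact_force: [0.7, 1.0, 0.5]
width: 0.0856
gripper_force: 0.0
```

>>> servo_tool(series="-0.03 -0.03 -0.01 0 0 0 0;-0.06 -0.07 -0.02 0 0 0 0;-0.1 -0.11 -0.02 0 0 0 0;-0.13 -0.15 -0.02 0 0 0 0;-0.16 -0.18 -0.02 0 0 0 0")

```text
clock: 29.35
position: [0.4373, -0.0041, 0.2621]
ee_rot: [0.001, 0.707, 0.708, 0.0]
contact_force: [0.8, -1.6, 0.7]
width: 0.0854
gripper_force: 0.0
```

>>> servo_tool(series="0 -0.03 0 0 0 0 0;0 -0.06 0 0 0 0 0;0 -0.06 0 0 0 0 0")

```text
clock: 29.65
position: [0.3753, -0.0033, 0.2622]
ee_rot: [-0.0, 0.707, 0.707, -0.0]
contact_force: [0.5, -0.3, 0.5]
width: 0.0852
gripper_force: 0.0
```

```bash
python3 - <<'E'
from h import *
go([.4,0,.26]);c,a=snap('wrist','w9');d,b=snap('side','s9');e,f=snap('scene','c9')
cv2.imwrite('pics/v9.png',np.hstack([cv2.resize(f[120:310,100:340],(480,380)),cv2.resize(b[120:310,240:400],(320,380))]))
pickle=__import__('pickle');pickle.dump((c,d,e),open('f.p','wb'))
E
```

```text
t 29.65 tcp [ 0.3753 -0.0033  0.2622] w 0.0852 F [ 0.5 -0.3  0.5]
shift [0.0033 0.0247 0.0021] turn [-0.03  0.   -0.04]
```

View pics/v9.png

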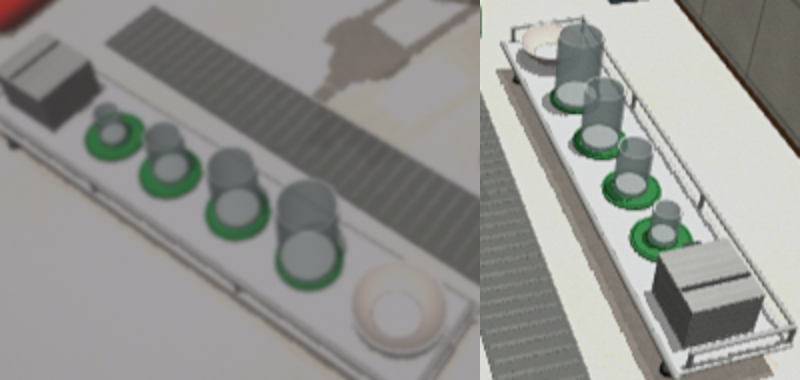

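View pics/w9.png

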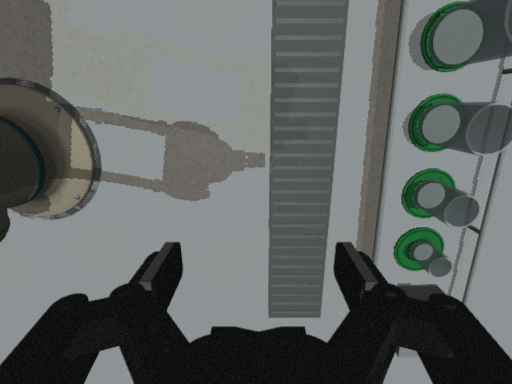

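All four cups stand upright on their coasters in the right order. Wrist base discs are at (458,36), (441,125), (433,196) and (423,252), so I'll check their offsets from the coaster centres and then hand in.

```bash
python3 - <<'E'
from h import *
import pickle
c=pickle.load(open('f.p','rb'))[0]
for p,k in zip([(458,36),(441,125),(433,196),(423,252)],[(.6182,.1568),(.6207,.0529),(.6287,-.0487),(.632,-.142)]):
    o=onz(c,*p,.062)[:2]-k;print(o.round(4),np.hypot(*o).round(4))
    last=np.hypot(*o)
E
```

```text
[ 0.0038 -0.0005] 0.0038
[ 0.0033 -0.003 ] 0.0045
[ 0.0055 -0.0032] 0.0064
[ 0.0057 -0.004 ] 0.0069
```

```bash
python3 -c "
from rig import manip
print(manip.sign_off())"
```

```text
the job is handed in; nothing more can be done
None
```

All four cups are standing upright on their own coasters, largest next to the white dish and smallest next to the tin. The last camera check put them 4–7 mm from the centres (limit 12 mm), neither the dish nor the tin was touched, and the job was handed in at about 30 s; the hand-in gave no verdict.

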